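# Jack up a gearbox casing with a ratchet rail, chock it and let it down level

### The arm

A 6-joint arm with a two-finger parallel gripper is mounted at the origin on a cart in front of the work surface, level with it; the furniture and walls round the work are solid. World frame = base frame: x ahead of the robot, y to its left, z up, the work surface at z = 0. Lengths are in mm, angles in rad, forces in N, time in s.
With the tool pointing down it reaches from about 350 to 775 mm from the base axis. Payload 7.3 kg.
Tool frame: the origin (TCP) lies between the finger pads; the fingertips stand bot.tips_ahead ahead of it and the grasp point (between the pads) lies 6 mm ahead of it (bot.tips_ahead is the distance from the TCP to the fingertips, in mm); z points along the fingers, y is the line along which they close (so a half turn about z gives the same grasp; the last joint's range is limited). The gripper opens to 92 mm and grips with 3 to 60 N. Pads are 19 mm wide; open, the fingers measure 130 mm over their backs; the gripper's body (75 mm by 190 mm) begins 47 mm behind the grasp point.
Start: joints at [-1.402, 0.342, 1.524, -0, 1.275, -0.146], TCP at [162.576, -499.211, 251.741] pointing down, gripper open.
Joint ranges: [-2.53, 2.53], [-0.77, 2.02], [0.04, 2.7], [-1, 4.14], [0.28, 2.66], [-3.11, 3.11]. Speed limits (rad/s): [2.57, 2.57, 3.14, 3.14, 3.14, 3.14].

### API

Orientations are given as [roll, pitch, yaw] about the fixed x, y, z axes, in that order (R = Rz(yaw) Ry(pitch) Rx(roll)).
In Python, from plant import bot gives the robot as it stands. The module is installed in compiled form; this text tells all that it offers.
- The arm moves only by the tool step_arm, never from a script. Its argument "targets" is one flat list of numbers, 7 for each row, row after row: the opening, from 0 (shut) to 1 (fully open), then the shift along the tool's x, y, z each as a share of 100 mm, from -1 to 1, then the turn, a rotation vector about the tool's x, y, z each as a share of pi/4 rad, from -1 to 1. A call has 1 to 20 rows; each row is the pose to reach, as a shift and turn from the pose commanded when the call began, along the tool's axes at that moment; what a row does not reach only later rows make up. A row lasts 1/8 s, in which the tool goes at most 62.5 mm and 10.7 degrees, less where a joint would pass 70% of its speed; a pose out of reach is approached as far as the arm can. A call with a number of a shift or a turn outside -1 to 1 is refused whole. A call with a gripper value outside its range is refused whole. The fingers move at their own pace and stop on an object; the grip force is fixed at half the most. Time passes only in rows, so rows that repeat a pose let the fingers close. It gives the time, the measured TCP pose, the force, the opening and the grip force at its end, in the units of the state.
- bot.get_obs(): the state, without advancing time (a new reading comes with each control period).
- bot.capture(name): name is "scene" or "top"; returns (picture, depth): 480x640x3 uint8, blue, green, red; 480x640 float32, mm along the optical axis (not along the pixel's ray), 0 where there is no reading.
- bot.camera_info(name): a dict with "fx", "fy", "cx", "cy" (pixels), "k1" (the pictures are not rectified: a ray, as slopes to the right and down, at radius r is drawn at 1 + k1 r^2 times it, then the intrinsics apply), "camera_from_world" (4x4, takes a point from world to camera coordinates). Camera axes: x right, y down, z forward; pixel columns grow to the right and rows downward; lengths in mm; the calibration is good to about 2 mm. A picture is of the moment at which its call begins. camera_info takes no time and is no camera call.
- bot.close_job(): hands the job in; it is judged then, once.
The state is a dict: "time": time; "joint_positions": joint angles; "dq": joint speeds; "tau": joint torques, N m; "tool_pos": TCP position; "tcp_rot": TCP orientation; "contact_force": force on the tool from outside, world axes, zero at the start; "moment": the same for the moment, N m; "grip_width": finger opening in mm; "finger_force": force on a finger pad.
Only numpy, scipy, OpenCV 4.12 (cv2) and the standard library are available. Lean on these libraries where they do the work, as an engineer would, in place of code of your own. Each camera call takes 0.05 s, during which the arm holds its last target. There are 200 camera calls.

### The job

The empty gearbox casing lies tail-down on its timber stand. Jack the tail up with the ratchet rail, pulling the black T-handle up tooth by tooth until the pawl holds the casing high enough, let go of the handle, and push the loose timber chock crosswise under the whole width of the casing's rear pad. Then lift the red pawl lever and keep it up until the rail has sunk fully home, so that the casing rests level on the chock; leave the grease tin and the loose bearing where they are.

Things in the scene. Friction and masses are not known exactly. Their poses are not given: they have to be found in the camera images.
- stand: Fixed stand: dark timber bed of two planks, 30 mm thick, on the table, 335 mm long in y, from 76 mm before to 47 mm behind its origin in x, with a blue column at its -y end. Origin on the table, 140 mm in +y from the rail's axis; z up, x across, away from the robot, +y towards the casing's big flange.
- pull_handle (a point): Middle of the black T-handle on top of the toothed rail: a level round bar 90 mm long (along x), 20 mm thick, 264 mm above the table when the rail is home; it rises with the rail. Under it is only the 22 x 16 mm rail, then the column, whose top is 180 mm above the table. Axes as the stand's.
- rail (a joint): Height of the toothed rail (m): 0 fully home, 0.080 at most. Its V-shaped toe lifts the round stub at the casing's tail. A sprung pawl holds it at every 12 mm (0.012 ... 0.072). Pulling up takes 10 to 20 N. At 0.048 the casing is just level; at 0.060 or 0.072 the chock passes under the pad with 7 mm or more to spare. Pawl lifted, it sinks by itself within 2 s.
- pawl (a joint): Angle of the pawl and its lever (rad): 0 with the pawl sprung against the rail, up to 0.50 with the lever lifted. It frees the rail above about 0.15 and springs back to 0 when let go. Lifting takes 1 to 5 N at the red grip.
- pawl_grip (a point): Middle of the red round grip of the cranked pawl lever: 19 mm thick, 56 mm long, level along the stand's y, 225 mm above the table at the start. The lever's level hinge (along the stand's x) lies 90 mm in +y and 55 mm lower when the pawl is at 0; lifted by 0.35 rad the grip is about 28 mm higher and 24 mm nearer the column.
- rear_pad (a point): Middle of the flat underside of the rear pad (60 mm in x, 40 in y) of the grey empty gearbox casing: 0.8 kg, loose, 208 mm long, its 120 mm flange 120 mm off in +y. z is up when the casing is level: pad then 60 mm above the table, 30 above the bed; at the start 34 mm and 12 degrees tail-down. Chamber over the pad 66 mm wide, 115 mm high over the bed; bell nearer the flange 106 wide.
- chock_centre (a point): Centre of the loose light-timber chock, 170 x 45 x 30 mm (along x, y, z of this point), about 0.16 kg; it starts flat on the table in front of the stand, its length roughly along the table's front edge. Either end may go under first; with its inner end 40 mm past the middle of the pad, 125 mm of it stand out on the robot's side; its middle must lie over the bed or it tips.
- grease_tin: Flat black tin, 82 mm across, 42 mm high, origin at its foot; stays where it is.
- loose_bearing: Ball bearing, 62 mm across, 17 mm high, lying near the lever end of the stand; stays where it is.

How it is judged (in metres and radians):
On the way, in this order (a step that is already met when the one before it is completed fails the run):
1. the tail is jacked up past level and held by the pawl, the handle let go (height (world z) of rear_pad above 0.065 m and value of joint rail above 0.055 m and distance between the grasp point and pull_handle above 0.04 m), for 0.2 s.
2. the chock lies on the bed under the rear pad while the casing is still held up (horizontal distance between chock_centre and rear_pad below 0.062 m and height (world z) of chock_centre below 0.05 m and height (world z) of rear_pad above 0.064 m), for 0.2 s.
At the end, for the whole second after the job is handed in: The rail is fully home (under 6 mm) and the pawl sprung back; the casing rests level (within 0.04 rad) with its rear pad on the flat chock, 60 mm above the table within 4 mm, the chock's centre within 62 mm of the middle of the pad; all at rest (value of joint rail below 0.006 m and value of joint pawl below 0.08 rad and angle between each of rear_pad, chock_centre's own z axis and vertical below 0.04 rad and height (world z) of rear_pad between 0.056 and 0.064 m and horizontal distance between chock_centre and rear_pad below 0.062 m); the robot touches nothing.
It fails at once if the casing is tipped over (angle between rear_pad's own z axis and vertical above 0.4 rad).
It fails at once if the grease tin or the bearing is moved (distance of any of grease_tin, loose_bearing from where it was at the start of the episode above 0.03 m).
It also fails if it takes over 72 s, if anything falls off the work surface, if the arm or the gripper's body presses on something with over 40 N, if the wrist force passes 120 N, or if a joint passes its speed limit or range.

## Working session

There is one attempt and no reset: what is moved stays moved. The work goes in short steps, Python scripts to look and compute and a tool call to move; the robot and the scene stay as the last step left them, time stands still between calls to the robot, and variables do not carry over. Pictures are saved under pics/ and viewed, at most 10 in all, crops included, and the job is handed in when it is done.

Besides the shell and the picture viewer there is one more tool, called after "Call:" as name(argument=value, ...), one argument or row to a line, values as JSON. step_arm: Moves the arm, as the interface text tells. Shift numbers are shares of 100 mm and turn numbers shares of pi/4 rad, none past 1 either way. Its arguments: {"type":"object","properties":{"targets":{"type":"array"}},"required":["targets"]}

```bash
mkdir -p pics; cat > h.py <<'E'
import numpy as np, cv2
from plant import bot
from scipy.spatial.transform import Rotation as R
def grab(n,f):
    im,d=bot.capture(n); cv2.imwrite(f'pics/{f}.png',im); np.savez(f'pics/{f}.npz',d=d); return im,d
def rays(n,u,v):
    c=bot.camera_info(n); K=np.array([[c['fx'],0,c['cx']],[0,c['fy'],c['cy']],[0,0,1.]])
    p=cv2.undistortPoints(np.array(np.c_[u,v],float).reshape(-1,1,2),K,np.array([c['k1'],0,0,0,0.])).reshape(-1,2)
    T=np.array(c['camera_from_world']); return np.c_[p,np.ones(len(p))],T
def pts(n,u,v,d):
    r,T=rays(n,u,v); p=r*np.asarray(d,float).reshape(-1,1); return (p-T[:3,3])@T[:3,:3]
def plane(n,u,v,z):
    r,T=rays(n,u,v); o=-T[:3,:3].T@T[:3,3]; w=r@T[:3,:3]; return o+w*((z-o[2])/w[:,2:3])
def st():
    o=bot.get_obs(); print({k:np.round(o[k],3) for k in o if k in('time','tool_pos','tcp_rot','contact_force','grip_width','joint_positions')}); return o
E
python3 - <<'E'
from h import *
for n in('scene','top'):
    grab(n,n+'0'); c=bot.camera_info(n); T=np.array(c['camera_from_world']); print(n,c['fx'],-T[:3,:3].T@T[:3,3],T[2,:3])
st(); print(bot.tips_ahead)
E
```

```text
scene 481.3660777853447 [-356.6498714   401.91953744  573.33696258] [ 0.90978525  0.01231425 -0.41489656]
top 612.3605129561522 [ 351.06642215  391.60300967 1418.99450764] [ 0.11338318  0.0163605  -0.99341662]
{'time': np.float64(0.1), 'joint_positions': array([-1.402,  0.343,  1.525, -0.   ,  1.275, -0.146]), 'tool_pos': array([ 162.503, -498.882,  251.105]), 'tcp_rot': array([-3.14 , -0.   ,  0.315]), 'contact_force': array([ 0.993, -0.426,  0.255]), 'grip_width': np.float64(92.294)}
25.0
```

View pics/scene0.png

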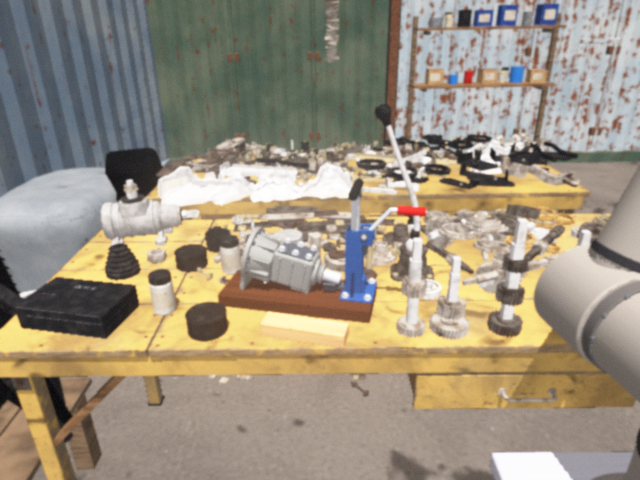

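View pics/top0.png

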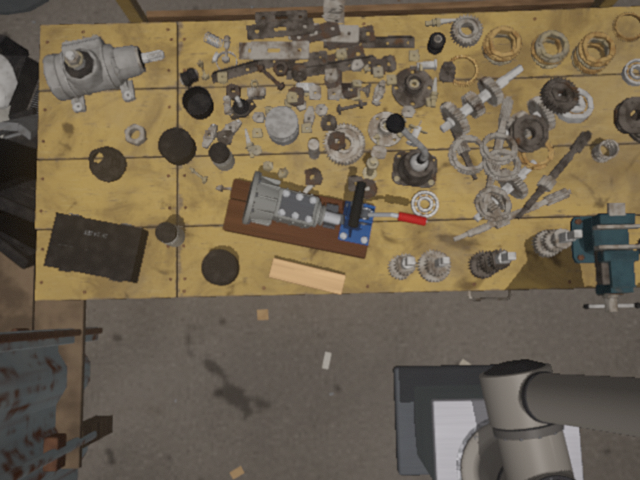

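The top view shows the casing at about (285,207), the black handle at (358,205), the red grip at (411,218), the chock at (307,275), the tin at (220,266) and the bearing at (425,204). Next I measure these.

```bash
python3 - <<'E'
from h import *
im=cv2.imread('pics/top0.png'); d=np.load('pics/top0.npz')['d']
hsv=cv2.cvtColor(im,cv2.COLOR_BGR2HSV); h,s,v=cv2.split(hsv)
def comp(m,box,name,z):
    x0,y0,x1,y1=box; k=np.zeros(m.shape,np.uint8); k[y0:y1,x0:x1]=m[y0:y1,x0:x1]
    n,l,stt,c=cv2.connectedComponentsWithStats(k); i=1+np.argmax(stt[1:,4]); ys,xs=np.where(l==i)
    P=pts('top',xs,ys,d[ys,xs]); 
    r=cv2.minAreaRect(np.c_[xs,ys].astype(np.float32)); b=cv2.boxPoints(r)
    Q=plane('top',b[:,0],b[:,1],z); e=Q[1]-Q[0]; f=Q[2]-Q[1]
    if np.hypot(*f[:2])>np.hypot(*e[:2]): e,f=f,e
    print(name,stt[i],'depthmed',np.median(P,0).round(1),'z5-95',np.percentile(P[:,2],[5,95]).round(),'plane c',Q.mean(0).round(1),'L,W',np.linalg.norm(e).round(1),np.linalg.norm(f).round(1),'ang',np.degrees(np.arctan2(e[1],e[0])).round(1))
    return xs,ys
comp(((h<6)|(h>174))&(s>180)&(v>100),(370,200,440,235),'red',228)
comp((v<55),(335,175,375,235),'handle',270)
comp((h>10)&(h<28)&(v>170)&(s<160),(260,250,355,300),'chock',30)
comp((v<70),(195,240,250,290),'tin',42)
comp((h>100)&(h<125)&(s>120),(330,190,380,250),'blue',180)
comp((h<12)&(s>80)&(v<110),(215,170,375,265),'bed',30)
E
python3 - <<'E'
import cv2
a=cv2.imread('pics/top0.png')[165:305,190:440]; b=cv2.imread('pics/scene0.png')[170:350,190:440]
cv2.imwrite('pics/c.png',cv2.resize(a,None,fx=3.2,fy=3.2,interpolation=cv2.INTER_CUBIC))
cv2.imwrite('pics/c2.png',cv2.resize(b,None,fx=3.2,fy=3.2,interpolation=cv2.INTER_CUBIC))
E
```

```text
red [398 213  28  12 206] depthmed [527.4 224.2 234. ] z5-95 [228. 238.] plane c [528.7 222.7 228. ] L,W 51.9 15.9 ang -102.4
handle [348 182  18  46 445] depthmed [549.3 331.5 272.6] z5-95 [266. 277.] plane c [551.7 330.9 270. ] L,W 89.5 20.9 ang -12.7
chock [ 269  259   77   35 1429] depthmed [432.1 435.6  30.5] z5-95 [26. 36.] plane c [432.5 436.2  30. ] L,W 170.0 44.1 ang -105.4
tin [ 202  250   37   35 1013] depthmed [455.9 632.2  39.6] z5-95 [29. 45.] plane c [456.1 631.8  42. ] L,W 81.6 76.9 ang -91.4
blue [346 218  26  26 301] depthmed [528.4 315.5  36.8] z5-95 [ 31. 185.] plane c [516.3 323.9 180. ] L,W 54.9 43.2 ang -12.8
bed [274 221  93  37 957] depthmed [517.5 400.6  30.8] z5-95 [26. 35.] plane c [525.6 405.2  30. ] L,W 217.6 61.6 ang -102.8
```

View pics/c.png

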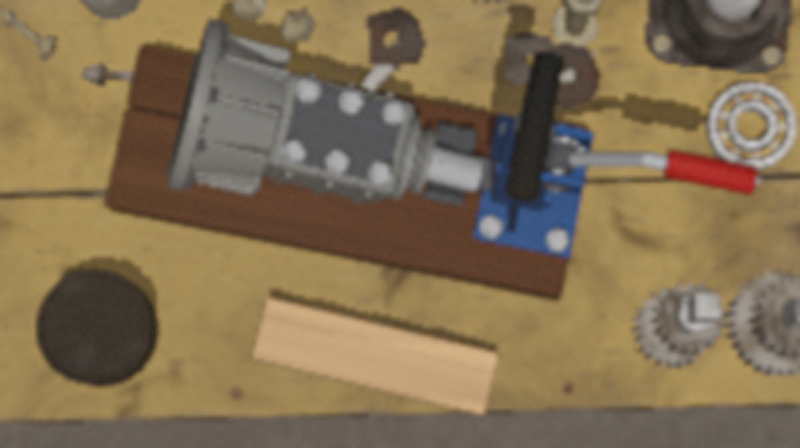

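View pics/c2.png

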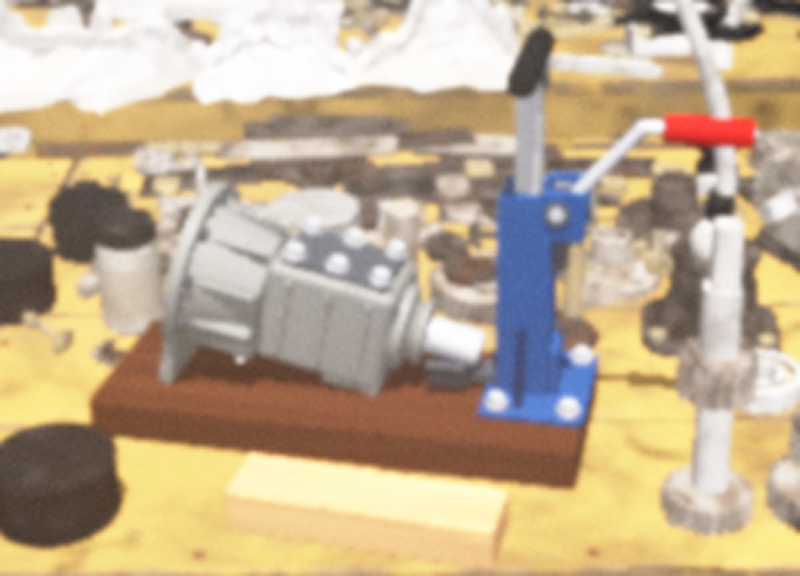

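The top crop shows the bed's near edge running from (107,207) to (560,298). In the scene crop the casing's lower chamber corner is near (377,388). The yaw is about -12.75°. Next: bed edge, pad position and obstacle heights on the way.

```bash
cat >> h.py <<'E'
YAW=np.radians(-12.75); X=np.array([np.cos(YAW),np.sin(YAW),0]); Y=np.array([-np.sin(YAW),np.cos(YAW),0])
RAIL=np.array([551.,331.3,0])
def S(p): q=np.atleast_2d(p)-RAIL; return np.c_[q@X,q@Y,q[:,2]]
def W(x,y,z): return RAIL+x*X+y*Y+np.array([0,0,z])
def plan(wps,p=None,rot=None):
    "wps: (pos xyz TCP, yaw). prints calls from current pose"
    o=bot.get_obs(); p=np.array(o['tool_pos'] if p is None else p,float); r=R.from_euler('xyz',o['tcp_rot']) if rot is None else rot
    for q,yaw in wps:
        q=np.array(q,float); g=R.from_euler('xyz',[np.pi,0,yaw])
        for _ in range(12):
            t=(r.inv()*g).as_rotvec()/(np.pi/4); s=r.inv().apply(q-p)/100
            k=max(1,np.abs(t).max(),np.abs(s).max()); t=(t/k).round(2); s=(s/k).round(3)
            p=p+r.apply(s*100); r=r*R.from_rotvec(t*np.pi/4)
            n=int(np.ceil(max(np.linalg.norm(s)*100/62.5,np.linalg.norm(t)*45/10.7)))
            print('  ',list(s),list(t),'rows>=',n,'->',p.round(0),r.as_euler('xyz').round(3)[2])
            if k<=1: break
    return p,r
E
python3 - <<'E'
from h import *
c=lambda u,v:(u/3.2+190,v/3.2+165)
c2=lambda u,v:(u/3.2+190,v/3.2+170)
for u,v in[(107,207),(560,298)]: print('bed top',S(plane('top',*c(u,v),30)).round(1))
for u,v in[(93,405),(577,468)]: print('bed scene',S(plane('scene',*c2(u,v),30)).round(1))
print('pad rear corner',S(plane('scene',*c2(377,390),30)).round(1))
print('bearing',S(plane('top',*c(752,125),17)).round(1),plane('top',*c(752,125),17).round())
d=np.load('pics/top0.npz')['d']; vv,uu=np.where(d>0); P=pts('top',uu,vv,d[vv,uu])
for y in range(-250,700,50):
    m=(abs(P[:,1]-y)<25); print(y,[ (int(np.percentile(P[m&(abs(P[:,0]-x)<25)][:,2],99)) if (m&(abs(P[:,0]-x)<25)).sum()>20 else None) for x in range(250,800,50)])
# casing profile along stand y on centreline
Q=S(P); 
for y in range(20,260,10):
    m=(abs(Q[:,1]-y)<5)&(Q[:,2]>45)&(abs(Q[:,0])<75); 
    if m.sum()>5: print(y,m.sum(),Q[m][:,0].min().round(),Q[m][:,0].max().round(),Q[m][:,2].max().round())
E
```

```text
bed top [[-73.3 285.2  30. ]]
bed top [[-73.4 -45.1  30. ]]
bed scene [[-76.3 280.   30. ]]
bed scene [[-86.6 -49.1  30. ]]
pad rear corner [[-19.3  96.1  30. ]]
bearing [[  78.3 -157.3   17. ]] [[593. 161.  17.]]
-250 [-704, -703, 100, 136, 138, 137, 133, 8, 7, 52, 70]
-200 [-704, -707, 86, 137, 138, 137, 133, 8, 7, 110, 106]
-150 [-705, -705, 50, 8, 121, 136, 16, 95, 112, 111, 123]
-100 [-706, -705, -706, 7, 72, 192, 89, 116, 114, 121, 129]
-50 [532, -705, -108, 8, 7, 7, 110, 112, 92, 130, 131]
0 [488, -706, -109, 8, 163, 7, 136, 149, 152, 145, 133]
50 [322, -706, -110, 22, 237, 89, 142, 143, 149, 143, 113]
100 [279, -707, -708, 9, 63, 86, 7, 7, 126, 125, 111]
150 [-704, -702, -705, 23, 162, 25, 20, 22, 135, 89, 74]
200 [-703, -705, -704, 11, 202, 236, 237, 23, 282, 279, 40]
250 [-703, -704, -705, 10, 201, 234, 237, 8, 412, 410, 41]
300 [-705, -707, -705, 6, 29, 44, 273, 276, 409, 406, 25]
350 [-704, -705, -705, 34, 35, 276, 277, 276, 25, 27, 34]
400 [-706, -700, -707, 35, 36, 36, 118, 125, 34, 94, 93]
450 [-705, -705, -705, 35, 36, 35, 129, 135, 34, 87, 71]
500 [-707, -703, -706, 28, 36, 34, 137, 148, 138, 34, 72]
550 [-705, -704, -707, 7, 7, 28, 153, 163, 156, 30, 34]
600 [-705, -707, -702, 43, 45, 45, 42, 37, 35, 94, 91]
650 [-706, -708, -700, 44, 45, 46, 30, 6, 23, 94, 92]
20 62 -34.0 38.0 185.0
30 35 -14.0 12.0 73.0
40 87 -25.0 30.0 77.0
50 101 -24.0 30.0 80.0
60 108 -25.0 31.0 92.0
70 92 -23.0 27.0 101.0
80 125 -31.0 28.0 110.0
90 152 -34.0 32.0 129.0
100 155 -37.0 34.0 127.0
110 159 -37.0 33.0 124.0
120 161 -34.0 35.0 134.0
130 160 -36.0 35.0 134.0
140 154 -36.0 32.0 132.0
150 172 -35.0 35.0 139.0
160 145 -36.0 34.0 139.0
170 179 -46.0 48.0 146.0
180 227 -49.0 51.0 148.0
190 234 -48.0 50.0 152.0
200 224 -48.0 50.0 152.0
210 263 -48.0 55.0 163.0
220 240 -56.0 58.0 168.0
230 83 -58.0 60.0 147.0
240 33 -56.0 55.0 103.0
```

```bash
python3 - <<'E'
from h import *
d=np.load('pics/top0.npz')['d']
for u,v in[(396,122),(402,135),(408,145),(414,155),(419,162),(414,170),(405,180)]:
    D=np.median(d[v-1:v+2,u-1:u+2]); p=pts('top',[u],[v],[D])[0]; print((u,v),p.round(),S(p).round()[0])
for g in([528.7,222.7,228],[527.4,224.2,234]): print('grip',S(g).round(1))
im=cv2.imread('pics/scene0.png'); h,s,v=cv2.split(cv2.cvtColor(im,cv2.COLOR_BGR2HSV))
m=((h<6)|(h>174))&(s>180)&(v>100); m[:,:370]=0;m[:,440:]=0;m[:190]=0;m[230:]=0
ys,xs=np.where(m); print(xs.mean(),ys.mean(),S(plane('scene',[xs.mean()],[ys.mean()],225)).round(1))
print('handle z',W(0,0,330))
plan([((330,-330,320),0.9),((490,-60,330),1.9),((540,150,330),2.6),(W(0,0,330),np.pi+YAW)])
E
```

```text
(396, 122) [666. 268. 410.] [126. -36. 410.]
(402, 135) [755. 209.  26.] [226. -75.  26.]
(408, 145) [737. 193.   4.] [212. -94.   4.]
(414, 155) [691. 192.  90.] [ 167. -105.   90.]
(419, 162) [668. 186. 116.] [ 146. -116.  116.]
(414, 170) [674. 182.  14.] [ 153. -118.   14.]
(405, 180) [649. 206.  26.] [ 123. -101.   26.]
grip [[   2.2 -110.8  228. ]]
grip [[   0.6 -109.7  234. ]]
411.3762376237624 210.34653465346534 [[   8.8 -112.8  225. ]]
handle z [551.  331.3 330. ]
   [np.float64(1.0), np.float64(-0.514), np.float64(-0.325)] [np.float64(-0.0), np.float64(-0.0), np.float64(-0.35)] rows>= 2 -> [ 242. -419.  284.] 0.59
   [np.float64(1.0), np.float64(-0.203), np.float64(-0.294)] [np.float64(-0.0), np.float64(-0.0), np.float64(-0.32)] rows>= 2 -> [ 314. -347.  313.] 0.841
   [np.float64(0.234), np.float64(0.012), np.float64(-0.068)] [np.float64(-0.0), np.float64(-0.0), np.float64(-0.08)] rows>= 1 -> [ 330. -330.  320.] 0.904
   [np.float64(1.0), np.float64(-0.133), np.float64(-0.031)] [np.float64(-0.0), np.float64(-0.0), np.float64(-0.41)] rows>= 2 -> [ 381. -243.  323.] 1.226
  
[... 198 characters left out ...]
loat64(-0.035)] [np.float64(-0.0), np.float64(-0.0), np.float64(-0.45)] rows>= 2 -> [490. -60. 330.] 1.901
   [np.float64(1.0), np.float64(0.633), np.float64(0.002)] [np.float64(0.0), np.float64(-0.0), np.float64(-0.49)] rows>= 3 -> [517.  55. 330.] 2.286
   [np.float64(0.568), np.float64(0.793), np.float64(0.001)] [np.float64(0.0), np.float64(-0.0), np.float64(-0.4)] rows>= 2 -> [540. 150. 330.] 2.6
   [np.float64(0.522), np.float64(1.0), np.float64(0.002)] [np.float64(0.0), np.float64(-0.0), np.float64(-0.25)] rows>= 2 -> [547. 263. 330.] 2.797
   [np.float64(0.193), np.float64(0.66), np.float64(0.0)] [np.float64(0.0), np.float64(-0.0), np.float64(-0.16)] rows>= 2 -> [551. 331. 330.] 2.922
```

Call:
step_arm(
  targets=[1,1,-0.5,-0.33,0,0,-0.35,1,1,-0.5,-0.33,0,0,-0.35,1,1,-0.5,-0.33,0,0,-0.35],
)

```text
time: 0.48
tool_pos: [244.2, -419.0, 285.8]
tcp_rot: [3.14, -0.0, 0.594]
contact_force: [-0.2, 0.2, 0.2]
grip_width: 91.3
finger_force: 0.0
```

Call:
step_arm(
  targets=[1,1,-0.2,-0.3,0,0,-0.32,1,1,-0.2,-0.3,0,0,-0.32,1,1,-0.2,-0.3,0,0,-0.32],
)

```text
time: 0.85
tool_pos: [315.2, -347.8, 315.2]
tcp_rot: [3.14, 0.0, 0.844]
contact_force: [-1.0, 0.7, 0.1]
grip_width: 91.6
finger_force: 0.0
```

Tracking is as predicted, so I continue.

Call:
step_arm(
  targets=[1,1,0,-0.05,0,0,-0.45,1,1,0,-0.05,0,0,-0.45,1,1,0,-0.05,0,0,-0.45],
)

```text
time: 1.23
tool_pos: [381.2, -273.7, 319.0]
tcp_rot: [-3.141, -0.0, 1.196]
contact_force: [0.1, 0.0, 0.0]
grip_width: 91.6
finger_force: 0.0
```

Call:
step_arm(
  targets=[1,1,0.15,-0.05,0,0,-0.45,1,1,0.15,-0.05,0,0,-0.45,1,1,0.15,-0.05,0,0,-0.45],
)

```text
time: 1.6
tool_pos: [431.6, -186.5, 324.2]
tcp_rot: [-3.141, 0.0, 1.548]
contact_force: [-0.2, -0.7, -0.2]
grip_width: 91.6
finger_force: 0.0
```

Call:
step_arm(
  targets=[1,1,0.5,0,0,0,-0.45,1,1,0.5,0,0,0,-0.45,1,1,0.5,0,0,0,-0.45],
)

```text
time: 1.98
tool_pos: [484.2, -87.6, 323.9]
tcp_rot: [-3.141, -0.0, 1.901]
contact_force: [-0.5, -0.7, 0.1]
grip_width: 91.7
finger_force: 0.0
```

```bash
python3 - <<'E'
from h import *
st(); plan([((540,150,335),2.6),(W(0,0,330),np.pi+YAW),(W(0,0,270),np.pi+YAW)])
E
```

```text
{'time': np.float64(1.975), 'joint_positions': array([-0.335,  0.233,  1.476, -0.   ,  1.433, -0.665]), 'tool_pos': array([484.24 , -87.618, 323.937]), 'tcp_rot': array([-3.141, -0.   ,  1.901]), 'contact_force': array([-0.477, -0.661,  0.088]), 'grip_width': np.float64(91.681)}
   [np.float64(1.0), np.float64(0.628), np.float64(-0.054)] [np.float64(-0.0), np.float64(-0.0), np.float64(-0.43)] rows>= 2 -> [511.  27. 329.] 2.239
   [np.float64(0.785), np.float64(0.985), np.float64(-0.058)] [np.float64(-0.0), np.float64(-0.0), np.float64(-0.46)] rows>= 3 -> [540. 150. 335.] 2.6
   [np.float64(0.522), np.float64(1.0), np.float64(0.031)] [np.float64(-0.0), np.float64(-0.0), np.float64(-0.25)] rows>= 2 -> [547. 263. 332.] 2.796
   [np.float64(0.193), np.float64(0.661), np.float64(0.019)] [np.float64(-0.0), np.float64(-0.0), np.float64(-0.16)] rows>= 2 -> [551. 331. 330.] 2.922
   [np.float64(-0.0), np.float64(0.0), np.float64(0.6)] [np.float64(-0.0), np.float64(-0.0), np.float64(0.0)] rows>= 1 -> [551. 331. 270.] 2.922
```

Call:
step_arm(
  targets=[1,1,0.63,-0.05,0,0,-0.43,1,1,0.63,-0.05,0,0,-0.43,1,1,0.63,-0.05,0,0,-0.43],
)

```text
time: 2.35
tool_pos: [511.2, 27.6, 329.2]
tcp_rot: [-3.141, -0.0, 2.238]
contact_force: [-0.3, -0.5, 0.3]
grip_width: 91.7
finger_force: 0.0
```

Call:
step_arm(
  targets=[1,0.78,0.98,-0.06,0,0,-0.46,1,0.78,0.98,-0.06,0,0,-0.46,1,0.78,0.98,-0.06,0,0,-0.46],
)

```text
time: 2.72
tool_pos: [540.4, 149.5, 334.9]
tcp_rot: [-3.141, -0.0, 2.6]
contact_force: [0.1, -0.4, -0.3]
grip_width: 91.7
finger_force: 0.0
```

Call:
step_arm(
  targets=[1,0.52,1,0.03,0,0,-0.25,1,0.52,1,0.03,0,0,-0.25,1,0.52,1,0.03,0,0,-0.25],
)

```text
time: 3.1
tool_pos: [547.2, 261.1, 331.5]
tcp_rot: [-3.14, -0.001, 2.793]
contact_force: [-0.5, -0.1, -0.7]
grip_width: 91.7
finger_force: 0.0
```

Call:
step_arm(
  targets=[1,0.19,0.66,0.02,0,0,-0.16,1,0.19,0.66,0.02,0,0,-0.16,1,0.19,0.66,0.02,0,0,-0.16],
)

```text
time: 3.48
tool_pos: [551.9, 327.8, 330.3]
tcp_rot: [-3.14, 0.0, 2.918]
contact_force: [-0.4, -0.5, -0.2]
grip_width: 91.9
finger_force: 0.0
```

```bash
python3 - <<'E'
from h import *
st(); plan([(W(0,0,268),np.pi+YAW)]); a=grab('scene','s1')[0]; b=grab('top','t1')[0]
cv2.imwrite('pics/c3.png',np.hstack([cv2.resize(a[100:330,250:450],(400,460)),cv2.resize(b[150:265,300:400],(400,460))]))
E
```

```text
{'time': np.float64(3.475), 'joint_positions': array([ 4.17e-01,  5.32e-01,  1.01e+00, -1.00e-03,  1.60e+00, -9.30e-01]), 'tool_pos': array([551.904, 327.765, 330.297]), 'tcp_rot': array([-3.14 ,  0.   ,  2.918]), 'contact_force': array([-0.377, -0.458, -0.248]), 'grip_width': np.float64(91.924)}
   [np.float64(0.017), np.float64(0.034), np.float64(0.623)] [np.float64(-0.0), np.float64(0.0), np.float64(-0.0)] rows>= 1 -> [551. 331. 268.] 2.918
```

View pics/c3.png

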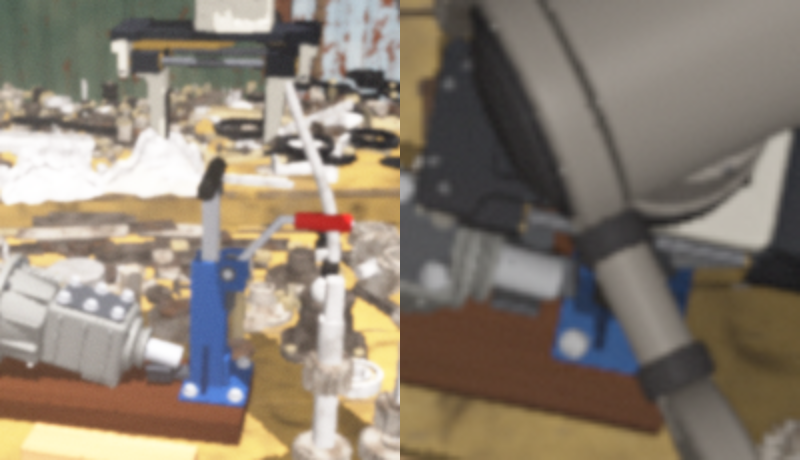

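The scene crop shows the open fingers at x≈158 and 273 straddling the handle at (212,180). I lower the tool and close.

Call:
step_arm(
  targets=[1,0.02,0.03,0.4,0,0,0,1,0.02,0.03,0.62,0,0,0,1,0.02,0.03,0.62,0,0,0,0,0.02,0.03,0.62,0,0,0,0,0.02,0.03,0.62,0,0,0,0,0.02,0.03,0.62,0,0,0,0,0.02,0.03,0.62,0,0,0,0,0.02,0.03,0.62,0,0,0],
)

```text
time: 4.58
tool_pos: [549.6, 333.8, 268.7]
tcp_rot: [-3.142, 0.0, 2.922]
contact_force: [0.2, 1.1, -0.4]
grip_width: 46.5
finger_force: 0.0
```

Call:
step_arm(
  targets=[0,0,0,0,0,0,0,0,0,0,0,0,0,0,0,0,0,0,0,0,0,0,0,0,0,0,0,0,0,0,0,0,0,0,0],
)

```text
time: 5.2
tool_pos: [549.2, 331.7, 268.6]
tcp_rot: [-3.137, -0.001, 2.921]
contact_force: [-1.7, -8.3, 1.9]
grip_width: 19.1
finger_force: 30.0
```

Call:
step_arm(
  targets=[0,0,-0.02,-0.06,0,0,0,0,0,-0.02,-0.12,0,0,0,0,0,-0.02,-0.18,0,0,0,0,0,-0.02,-0.24,0,0,0,0,0,-0.02,-0.3,0,0,0,0,0,-0.02,-0.36,0,0,0],
)

```text
time: 5.95
tool_pos: [549.1, 331.6, 304.0]
tcp_rot: [-3.14, -0.001, 2.922]
contact_force: [2.3, -0.6, -9.6]
grip_width: 19.0
finger_force: 30.0
```

Call:
step_arm(
  targets=[0,0,0,-0.06,0,0,0,0,0,0,-0.12,0,0,0,0,0,0,-0.18,0,0,0,0,0,0,-0.24,0,0,0,0,0,0,-0.3,0,0,0,0,0,0,-0.36,0,0,0,0,0,0,-0.4,0,0,0,0,0,0,-0.4,0,0,0],
)

```text
time: 6.95
tool_pos: [549.2, 331.6, 347.0]
tcp_rot: [3.14, 0.002, 2.922]
contact_force: [-0.9, -3.9, -3.9]
grip_width: 19.2
finger_force: 30.0
```

```bash
python3 - <<'E'
from h import *
a=grab('scene','s2')[0]
cv2.imwrite('pics/c4.png',cv2.resize(a[80:330,190:440],(800,600)))
E
```

```text
(no output)
```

View pics/c4.png

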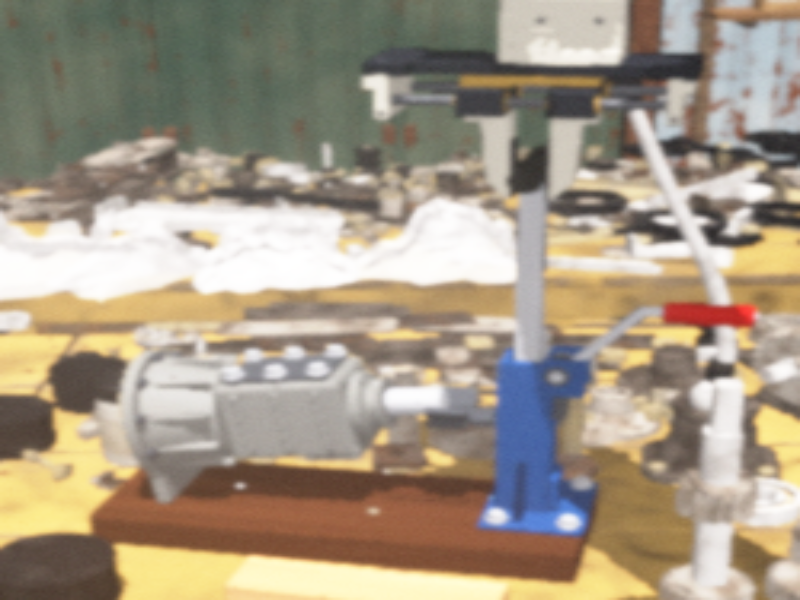

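The casing's tail is up past level with the rail at about 78 mm. I lower it onto the 72 mm tooth, open the gripper and retreat.

Call:
step_arm(
  targets=[0,0,0,0.03,0,0,0,0,0,0,0.05,0,0,0,0.7,0,0,0.05,0,0,0,0.7,0,0,0.05,0,0,0,0.7,0,0,0.05,0,0,0,0.7,0,0,0.05,0,0,0,0.7,0,0,-0.5,0,0,0,0.7,0,0,-0.5,0,0,0,0.7,0,0,-0.5,0,0,0],
)

```text
time: 8.12
tool_pos: [549.2, 331.9, 394.5]
tcp_rot: [3.141, 0.0, 2.922]
contact_force: [0.3, -0.2, -1.6]
grip_width: 64.5
finger_force: 0.0
```

```bash
python3 - <<'E'
from h import *
st(); 
im,d=grab('top','t2'); h,s,v=cv2.split(cv2.cvtColor(im,cv2.COLOR_BGR2HSV))
m=(h>10)&(h<28)&(v>170)&(s<160); k=np.zeros(m.shape,np.uint8); k[250:300,260:355]=m[250:300,260:355]
r=cv2.minAreaRect(np.argwhere(k)[:,::-1].astype(np.float32)); b=cv2.boxPoints(r); Q=plane('top',b[:,0],b[:,1],30); print(Q.round(1),Q.mean(0),S(Q.mean(0)))
C=np.array([432.3,436,0]); a=np.radians(74.6); u=np.array([np.cos(a),np.sin(a),0])
for e in(60,-60): print(e,C+u*e)
E
```

```text
{'time': np.float64(8.125), 'joint_positions': array([ 0.424,  0.529,  0.847,  0.   ,  1.765, -0.927]), 'tool_pos': array([549.218, 331.889, 394.47 ]), 'tcp_rot': array([3.141, 0.   , 2.922]), 'contact_force': array([ 0.252, -0.15 , -1.622]), 'grip_width': np.float64(64.515)}
[[433.6 523.7  30. ]
 [476.3 512.4  30. ]
 [431.2 348.5  30. ]
 [389.  360.3  30. ]] [432.50887502 436.20044774  30.        ] [[-138.72066854   76.16315877   30.        ]]
60 [448.23336705 493.84572425   0.        ]
-60 [416.36663295 378.15427575   0.        ]
```

```bash
python3 - <<'E'
from h import *
plan([(W(-145,60,390),2.5),(W(-145,111,230),1.302),(W(-145,111,80),1.302),(W(-145,111,29),1.302)])
im=cv2.imread('pics/t2.png'); d=np.load('pics/t2.npz')['d']
print([ (int(v),pts('top',[300],[v],[d[v,300]])[0].round().tolist()) for v in range(284,304,3)])
E
```

```text
[np.float64(1.0), np.float64(0.423), np.float64(0.027)] [np.float64(-0.0), np.float64(-0.0), np.float64(0.38)] rows>= 2 -> [461. 395. 391.] 2.624
   [np.float64(0.462), np.float64(0.047), np.float64(0.011)] [np.float64(-0.0), np.float64(-0.0), np.float64(0.16)] rows>= 1 -> [423. 422. 390.] 2.498
   [np.float64(0.13), np.float64(0.292), np.float64(1.0)] [np.float64(-0.0), np.float64(0.0), np.float64(0.95)] rows>= 4 -> [430. 453. 290.] 1.752
   [np.float64(0.176), np.float64(0.076), np.float64(0.6)] [np.float64(-0.0), np.float64(0.0), np.float64(0.57)] rows>= 3 -> [434. 472. 230.] 1.304
   [np.float64(0.001), np.float64(0.001), np.float64(1.0)] [np.float64(-0.0), np.float64(0.0), np.float64(0.0)] rows>= 2 -> [434. 472. 130.] 1.304
   [np.float64(0.001), np.float64(0.001), np.float64(0.5)] [np.float64(-0.0), np.float64(0.0), np.float64(0.0)] rows>= 1 -> [434. 472.  80.] 1.304
   [np.float64(0.0), np.float64(0.001), np.float64(0.51)] [np.float64(-0.0), np.float64(0.0), np.float64(0.0)] rows>= 1 -> [434. 472.  29.] 1.304
[(284, [414.0, 452.0, 29.0]), (287, [408.0, 453.0, 8.0]), (290, [402.0, 454.0, 0.0]), (293, [395.0, 454.0, 4.0]), (296, [407.0, 486.0, -724.0]), (299, [396.0, 486.0, -723.0]), (302, [386.0, 486.0, -716.0])]
```

Call:
step_arm(
  targets=[0.77,1,0.42,0.03,0,0,0.38,0.77,1,0.42,0.03,0,0,0.38,0.77,1,0.42,0.03,0,0,0.38],
)

```text
time: 8.55
tool_pos: [458.0, 396.3, 391.0]
tcp_rot: [-3.14, -0.001, 2.628]
contact_force: [0.2, -0.2, 0.5]
grip_width: 70.0
finger_force: 0.0
```

Call:
step_arm(
  targets=[0.77,0.46,0.05,0,0,0,0.16,0.77,0.46,0.05,0,0,0,0.16],
)

```text
time: 8.8
tool_pos: [421.8, 422.6, 391.0]
tcp_rot: [-3.14, -0.001, 2.501]
contact_force: [0.3, 0.2, -0.4]
grip_width: 70.8
finger_force: 0.0
```

Call:
step_arm(
  targets=[0.77,0.13,0.29,1,0,0,0.95,0.77,0.13,0.29,1,0,0,0.95,0.77,0.13,0.29,1,0,0,0.95,0.77,0.13,0.29,1,0,0,0.95,0.77,0.13,0.29,1,0,0,0.95],
)

```text
time: 9.43
tool_pos: [431.3, 451.8, 290.7]
tcp_rot: [-3.141, 0.001, 1.754]
contact_force: [0.3, 0.5, 0.4]
grip_width: 70.8
finger_force: 0.0
```

Call:
step_arm(
  targets=[0.77,0.18,0.08,0.6,0,0,0.57,0.77,0.18,0.08,0.6,0,0,0.57,0.77,0.18,0.08,0.6,0,0,0.57,0.77,0.18,0.08,0.6,0,0,0.57,0.77,0.18,0.08,0.6,0,0,0.57],
)

```text
time: 10.05
tool_pos: [435.2, 471.5, 231.7]
tcp_rot: [3.141, 0.0, 1.308]
contact_force: [-0.1, 1.1, -0.5]
grip_width: 70.7
finger_force: 0.0
```

```bash
python3 - <<'E'
from h import *
st(); plan([(W(-145,111,100),1.302),(W(-145,111,29),1.302)])
a=grab('scene','s3')[0]; cv2.imwrite('pics/c5.png',cv2.resize(a[130:355,170:420],(800,600)))
E
```

```text
{'time': np.float64(10.05), 'joint_positions': array([ 0.706,  0.574,  1.202, -0.   ,  1.365,  0.969]), 'tool_pos': array([435.247, 471.496, 231.673]), 'tcp_rot': array([3.141, 0.   , 1.308]), 'contact_force': array([-0.148,  1.064, -0.538]), 'grip_width': np.float64(70.662)}
   [np.float64(-0.002), np.float64(-0.009), np.float64(1.0)] [np.float64(0.0), np.float64(0.0), np.float64(0.01)] rows>= 2 -> [434. 472. 132.] 1.3
   [np.float64(-0.0), np.float64(-0.003), np.float64(0.317)] [np.float64(0.0), np.float64(0.0), np.float64(-0.0)] rows>= 1 -> [434. 472. 100.] 1.3
   [np.float64(-0.0), np.float64(0.0), np.float64(0.71)] [np.float64(0.0), np.float64(0.0), np.float64(-0.0)] rows>= 2 -> [434. 472.  29.] 1.3
```

View pics/c5.png

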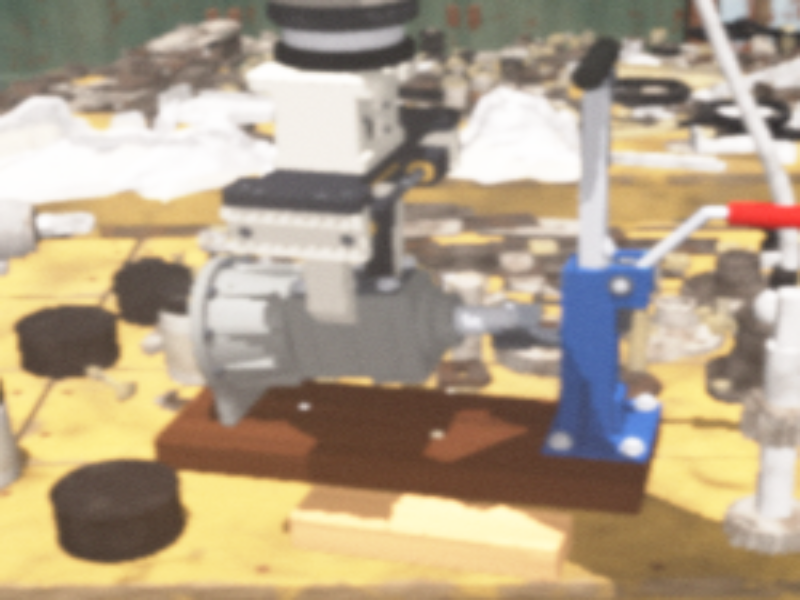

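The rail holds at about 72 mm and the gripper hangs above the chock. I descend, watching the force.

Call:
step_arm(
  targets=[0.77,0,-0.01,0.5,0,0,0,0.77,0,-0.01,1,0,0,0,0.77,0,-0.01,1,0,0,0],
)

```text
time: 10.48
tool_pos: [432.1, 470.3, 128.0]
tcp_rot: [-3.137, 0.007, 1.306]
contact_force: [0.1, -0.1, -0.6]
grip_width: 70.8
finger_force: 0.0
```

Call:
step_arm(
  targets=[0.77,0,0,0.3,0,0,0,0.77,0,0,0.5,0,0,0,0.77,0,0,0.7,0,0,0,0.77,0,0,0.7,0,0,0],
)

```text
time: 10.98
tool_pos: [434.3, 472.3, 62.7]
tcp_rot: [3.141, -0.0, 1.305]
contact_force: [0.7, -0.2, 1.2]
grip_width: 70.8
finger_force: 0.0
```

Call:
step_arm(
  targets=[0.77,0,0,0.15,0,0,0,0.77,0,0,0.31,0,0,0,0.77,0,0,0.31,0,0,0],
)

```text
time: 11.35
tool_pos: [433.1, 471.4, 29.1]
tcp_rot: [-3.14, 0.003, 1.305]
contact_force: [-0.4, -1.1, 0.2]
grip_width: 70.7
finger_force: 0.0
```

Call:
step_arm(
  targets=[0,0,0,0,0,0,0,0,0,0,0,0,0,0,0,0,0,0,0,0,0,0,0,0,0,0,0,0,0,0,0,0,0,0,0],
)

```text
time: 11.98
tool_pos: [434.2, 472.2, 31.1]
tcp_rot: [3.141, -0.001, 1.304]
contact_force: [0.1, 0.2, 2.9]
grip_width: 45.2
finger_force: 29.4
```

Call:
step_arm(
  targets=[0,0,0,-0.3,0,0,0,0,0,0,-0.6,0,0,0,0,0,0,-0.85,0,0,0,0,0,0,-0.85,0,0,0],
)

```text
time: 12.48
tool_pos: [434.5, 472.7, 117.3]
tcp_rot: [3.14, -0.003, 1.304]
contact_force: [-0.5, -0.3, -1.2]
grip_width: 45.3
finger_force: 29.4
```

```bash
python3 - <<'E'
from h import *
st(); plan([(W(-230,111,114),1.304),(W(-230,115,110),np.pi+YAW)])
E
```

```text
{'time': np.float64(12.475), 'joint_positions': array([0.708, 0.673, 1.351, 0.   , 1.113, 0.974]), 'tool_pos': array([434.536, 472.742, 117.326]), 'tcp_rot': array([ 3.140e+00, -3.000e-03,  1.304e+00]), 'contact_force': array([-0.476, -0.332, -1.181]), 'grip_width': np.float64(45.273)}
   [np.float64(-0.05), np.float64(-0.851), np.float64(0.031)] [np.float64(0.0), np.float64(-0.0), np.float64(0.0)] rows>= 2 -> [351. 490. 114.] 1.304
   [np.float64(0.019), np.float64(-0.001), np.float64(0.02)] [np.float64(0.0), np.float64(-0.0), np.float64(-1.0)] rows>= 5 -> [352. 492. 112.] 2.09
   [np.float64(0.014), np.float64(0.014), np.float64(0.019)] [np.float64(0.0), np.float64(0.0), np.float64(-1.0)] rows>= 5 -> [352. 494. 110.] 2.875
   [np.float64(0.0), np.float64(0.001), np.float64(0.002)] [np.float64(0.0), np.float64(0.0), np.float64(-0.06)] rows>= 1 -> [352. 494. 110.] 2.922
```

Call:
step_arm(
  targets=[0,-0.03,-0.4,0.02,0,0,0,0,-0.05,-0.85,0.03,0,0,0,0,-0.05,-0.85,0.03,0,0,0],
)

```text
time: 12.85
tool_pos: [346.9, 489.4, 110.7]
tcp_rot: [-3.139, 0.004, 1.308]
contact_force: [0.4, -0.3, -0.7]
grip_width: 45.5
finger_force: 29.4
```

Call:
step_arm(
  targets=[0,0.02,0,0.02,0,0,-0.2,0,0.02,0,0.02,0,0,-0.4,0,0.02,0,0.02,0,0,-0.6,0,0.02,0,0.02,0,0,-0.8,0,0.02,0,0.02,0,0,-1,0,0.02,0,0.02,0,0,-1],
)

```text
time: 13.6
tool_pos: [351.5, 491.0, 109.4]
tcp_rot: [-3.14, 0.001, 2.088]
contact_force: [-0.1, 0.4, -1.7]
grip_width: 45.3
finger_force: 29.4
```

Call:
step_arm(
  targets=[0,0.01,0.01,0.02,0,0,-0.2,0,0.01,0.01,0.02,0,0,-0.4,0,0.01,0.01,0.02,0,0,-0.6,0,0.01,0.01,0.02,0,0,-0.8,0,0.01,0.01,0.02,0,0,-1,0,0.01,0.01,0.02,0,0,-1],
)

```text
time: 14.35
tool_pos: [351.7, 492.6, 108.0]
tcp_rot: [-3.141, -0.0, 2.871]
contact_force: [-0.7, -0.4, -0.6]
grip_width: 45.7
finger_force: 29.4
```

```bash
python3 - <<'E'
from h import *
st()
im,d=grab('top','t3'); vv,uu=np.where(d>0); Q=S(pts('top',uu,vv,d[vv,uu]))
for y in range(20,280,8):
    m=(abs(Q[:,1]-y)<4)&(Q[:,2]>45)&(abs(Q[:,0])<65)
    if m.sum()>5: print(y,m.sum(),np.percentile(Q[m][:,0],[2,98]).round(),np.percentile(Q[m][:,2],98).round())
plan([(W(-230,115,66),np.pi+YAW)])
a=grab('scene','s4')[0]
cv2.imwrite('pics/c6.png',np.hstack([cv2.resize(im[150:310,190:390],(400,320)),cv2.resize(a[170:350,170:395],(400,320))]))
E
```

```text
{'time': np.float64(14.35), 'joint_positions': array([ 0.824,  0.626,  1.475, -0.   ,  1.042, -0.476]), 'tool_pos': array([351.675, 492.56 , 107.977]), 'tcp_rot': array([-3.141, -0.   ,  2.871]), 'contact_force': array([-0.692, -0.41 , -0.565]), 'grip_width': np.float64(45.69)}
20 62 [-31.  20.] 182.0
28 38 [-8. 13.] 121.0
36 56 [-20.  28.] 131.0
44 94 [-23.  29.] 133.0
52 99 [-23.  29.] 141.0
60 95 [-23.  29.] 143.0
68 49 [-19.  26.] 140.0
76 43 [-13.   9.] 139.0
84 40 [-11.  10.] 140.0
92 87 [-22.  19.] 147.0
100 93 [-29.  24.] 149.0
108 120 [-31.  27.] 154.0
116 141 [-33.  30.] 159.0
124 144 [-35.  30.] 168.0
132 131 [-35.  33.] 169.0
140 126 [-33.  31.] 165.0
148 131 [-33.  31.] 163.0
156 140 [-36.  33.] 165.0
164 124 [-33.  29.] 165.0
172 126 [-32.  32.] 159.0
180 136 [-34.  31.] 157.0
188 133 [-34.  34.] 163.0
196 124 [-37.  47.] 161.0
204 197 [-46.  48.] 153.0
212 180 [-48.  49.] 159.0
220 176 [-47.  48.] 159.0
228 181 [-47.  48.] 158.0
236 185 [-48.  49.] 158.0
244 203 [-52.  57.] 158.0
252 250 [-56.  55.] 161.0
260 190 [-54.  51.] 165.0
268 18 [-32.  18.] 163.0
   [np.float64(0.0), np.float64(0.017), np.float64(0.421)] [np.float64(-0.0), np.float64(-0.0), np.float64(-0.06)] rows>= 1 -> [352. 494.  66.] 2.917
```

View pics/c6.png

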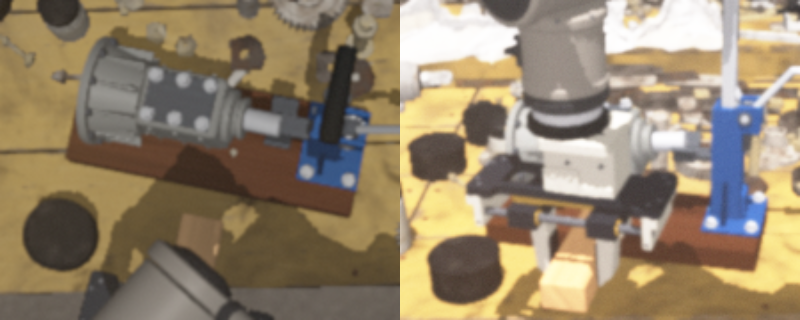

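```bash
python3 - <<'E'
from h import *
def xp(u,v,x0):
    r,T=rays('scene',[u],[v]); o=-T[:3,:3].T@T[:3,3]; w=(r@T[:3,:3])[0]; so=S(o)[0]; sw=np.array([w@X,w@Y,w[2]]); return (so+sw*(x0-so[0])/sw[0]).round(1)
f=lambda u,v:(190+u/3.2,80+v/2.4)
print('chamber low rear',xp(*f(357,455),-30),'flange foot',xp(*f(165,500),-30), 'low front chamber',xp(*f(225,440),-33))
print('before',xp(190+377/3.2,170+388/3.2,-30))
E
python3 -c "
import cv2
a=cv2.imread('pics/s2.png')[220:300,215:315]; cv2.imwrite('pics/c7.png',cv2.resize(a,(750,600),interpolation=cv2.INTER_CUBIC))"
```

```text
chamber low rear [-30.  105.7  89.9] flange foot [-30.  246.1  27.8] low front chamber [-33.  196.3  97.3]
before [-30.   93.3  38.2]
```

View pics/c7.png

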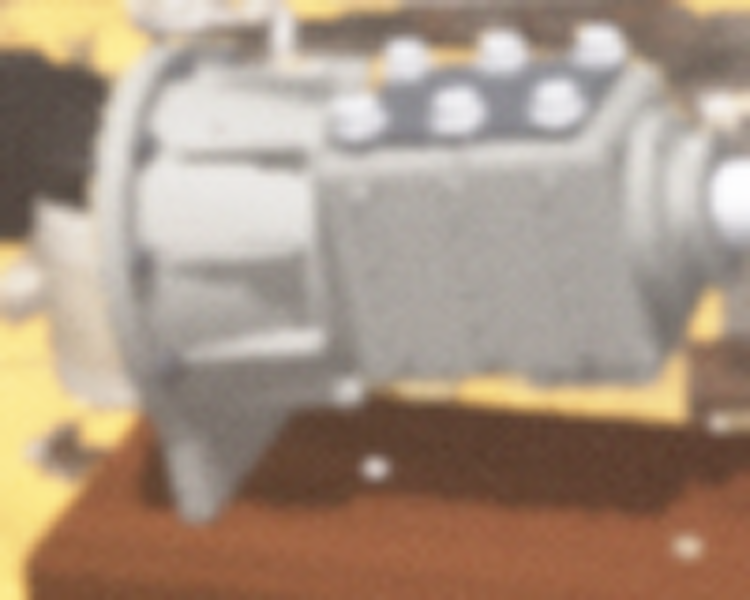

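Pad underside spans u≈520–665, v≈378 in this crop, so the pad centre is near stand y 120 with ample clearance. I insert the chock.

```bash
python3 - <<'E'
from h import *
plan([(W(-230,119,67),np.pi+YAW),(W(-100,119,67),np.pi+YAW),(W(-100,119,61),np.pi+YAW)])
E
```

```text
[np.float64(0.002), np.float64(0.056), np.float64(0.412)] [np.float64(-0.0), np.float64(-0.0), np.float64(-0.06)] rows>= 1 -> [353. 498.  67.] 2.917
   [np.float64(-1.0), np.float64(0.002), np.float64(-0.0)] [np.float64(-0.0), np.float64(-0.0), np.float64(-0.0)] rows>= 2 -> [450. 476.  67.] 2.917
   [np.float64(-0.3), np.float64(0.001), np.float64(-0.0)] [np.float64(-0.0), np.float64(-0.0), np.float64(-0.0)] rows>= 1 -> [480. 469.  67.] 2.917
   [np.float64(-0.0), np.float64(-0.0), np.float64(0.06)] [np.float64(-0.0), np.float64(-0.0), np.float64(-0.0)] rows>= 1 -> [480. 469.  61.] 2.917
```

Call:
step_arm(
  targets=[0,0,0.06,0.2,0,0,-0.06,0,0,0.06,0.41,0,0,-0.06,0,0,0.06,0.41,0,0,-0.06,0,0,0.06,0.41,0,0,-0.06],
)

```text
time: 14.95
tool_pos: [353.4, 498.9, 68.3]
tcp_rot: [3.141, 0.0, 2.921]
contact_force: [-1.6, 0.0, -0.8]
grip_width: 45.3
finger_force: 29.4
```

Call:
step_arm(
  targets=[0,-0.2,0,0,0,0,0,0,-0.4,0,0,0,0,0,0,-0.6,0,0,0,0,0,0,-0.8,0,0,0,0,0,0,-1,0,0,0,0,0,0,-1,0,0,0,0,0],
)

```text
time: 15.7
tool_pos: [452.5, 476.2, 67.5]
tcp_rot: [3.141, 0.0, 2.92]
contact_force: [0.3, -0.3, -1.2]
grip_width: 45.4
finger_force: 29.4
```

```bash
python3 - <<'E'
from h import *
o=st(); print(S(o['tool_pos'])); plan([(W(-100,119,67),np.pi+YAW)])
a=grab('scene','s5')[0]; cv2.imwrite('pics/c8.png',cv2.resize(a[190:340,200:400],(800,600)))
E
```

```text
{'time': np.float64(15.7), 'joint_positions': array([ 0.694,  0.756,  1.34 , -0.   ,  1.045, -0.655]), 'tool_pos': array([452.49 , 476.242,  67.474]), 'tcp_rot': array([3.141, 0.   , 2.92 ]), 'contact_force': array([ 0.308, -0.284, -1.16 ]), 'grip_width': np.float64(45.359)}
[[-128.06970713  119.62688094   67.47449109]]
   [np.float64(-0.281), np.float64(-0.007), np.float64(0.005)] [np.float64(0.0), np.float64(0.0), np.float64(0.0)] rows>= 1 -> [480. 469.  67.] 2.92
```

View pics/c8.png

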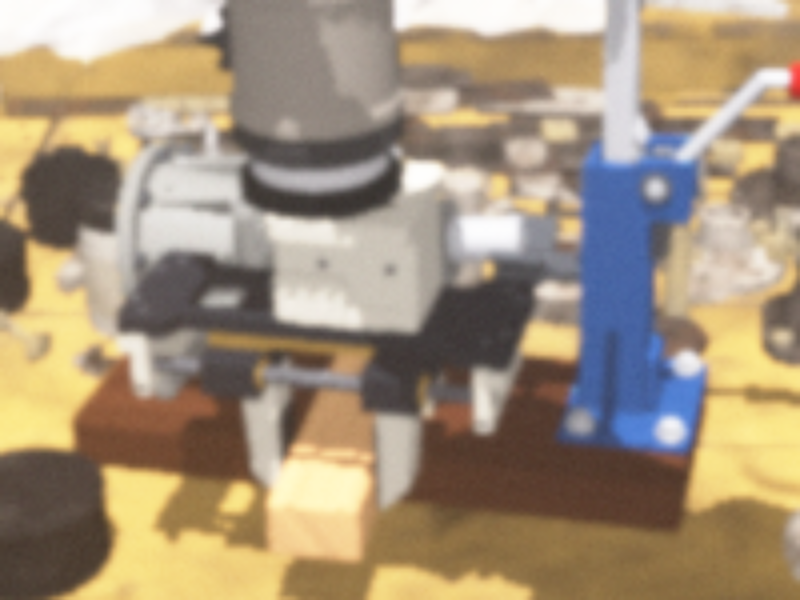

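No pictures left to view, so from here I go by numbers only. I push in further and set it down.

Call:
step_arm(
  targets=[0,-0.1,0,0,0,0,0,0,-0.2,0,0,0,0,0,0,-0.28,0,0,0,0,0,0,-0.28,0,0,0,0,0,0,-0.28,0,0.03,0,0,0,0,-0.28,0,0.06,0,0,0,0,-0.28,0,0.06,0,0,0],
)

```text
time: 16.62
tool_pos: [477.7, 470.9, 61.4]
tcp_rot: [-3.141, -0.0, 2.923]
contact_force: [-0.8, 0.2, -1.1]
grip_width: 45.4
finger_force: 29.4
```

Call:
step_arm(
  targets=[0,0,0,0.015,0,0,0,0,0,0,0.015,0,0,0,0,0,0,0.015,0,0,0],
)

```text
time: 17.0
tool_pos: [477.8, 471.1, 60.8]
tcp_rot: [3.141, 0.0, 2.923]
contact_force: [-3.6, -0.8, 5.6]
grip_width: 45.3
finger_force: 29.4
```

Call:
step_arm(
  targets=[0.68,0,0,0,0,0,0,0.68,0,0,0,0,0,0,0.68,0,0,0,0,0,0,0.68,0,0,-0.3,0,0,0,0.68,0,0,-0.55,0,0,0,0.68,0,0,-0.55,0,0,0],
)

```text
time: 17.75
tool_pos: [479.1, 471.6, 117.3]
tcp_rot: [3.138, 0.003, 2.922]
contact_force: [0.5, 0.1, 0.0]
grip_width: 61.9
finger_force: 0.0
```

Call:
step_arm(
  targets=[0,0.4,0,0,0,0,0,0,0.85,0,0,0,0,0,0,0.85,0,0,0,0,0,0,0.85,0,0.3,0,0,0,0,0.85,0,0.5,0,0,0,0,0.85,0,0.52,0,0,0,0,0.85,0,0.52,0,0,0,0,0.85,0,0.52,0,0,0],
)

```text
time: 18.75
tool_pos: [395.7, 489.6, 64.0]
tcp_rot: [3.14, 0.001, 2.922]
contact_force: [0.2, 0.1, 0.1]
grip_width: 0.2
finger_force: 0.0
```

```bash
python3 - <<'E'
from h import *
o=st(); print(S(o['tool_pos'])); 
im,d=grab('top','t4'); vv,uu=np.where(d>0); P=pts('top',uu,vv,d[vv,uu]); Q=S(P)
h,s,v=cv2.split(cv2.cvtColor(im,cv2.COLOR_BGR2HSV))
m=(abs(Q[:,2]-60)<8)&(Q[:,0]<-38)&(Q[:,0]>-165)&(abs(Q[:,1]-119)<45)
print(m.sum(),np.percentile(Q[m],[1,5,50,95,99],axis=0).round())
im,d=grab('scene','s6'); vv,uu=np.where(d>0); Q=S(pts('scene',uu,vv,d[vv,uu]))
m=(abs(Q[:,2]-60)<8)&(Q[:,0]<-38)&(Q[:,0]>-165)&(abs(Q[:,1]-119)<45)
print(m.sum(),np.percentile(Q[m],[1,5,50,95,99],axis=0).round() if m.sum() else '')
E
```

```text
{'time': np.float64(18.75), 'joint_positions': array([ 0.77 ,  0.717,  1.435, -0.   ,  0.988, -0.582]), 'tool_pos': array([395.68 , 489.644,  64.029]), 'tcp_rot': array([3.140e+00, 1.000e-03, 2.922e+00]), 'contact_force': array([0.236, 0.147, 0.066]), 'grip_width': np.float64(0.23)}
[[-186.43674506  120.16086572   64.02855452]]
550 [[-138.   99.   54.]
 [-100.  102.   56.]
 [ -69.  121.   60.]
 [ -41.  143.   65.]
 [ -38.  145.   66.]]
127 [[-152.   94.   52.]
 [-150.   95.   53.]
 [-137.  101.   59.]
 [ -93.  109.   61.]
 [ -86.  110.   62.]]
```

The chock lies flat (top z 60, centre y≈121, outer end ≈ -152). I push it 20 mm further in.

Call:
step_arm(
  targets=[0,-0.1,0,0,0,0,0,0,-0.2,0,0,0,0,0,0,-0.26,0,0,0,0,0,0,-0.3,0,0,0,0,0,0,-0.34,0,0,0,0,0,0,-0.38,0,0,0,0,0,0,-0.42,0,0,0,0,0,0,-0.45,0,0,0,0,0,0,-0.45,0,0,0,0,0],
)

```text
time: 19.98
tool_pos: [439.3, 479.4, 63.1]
tcp_rot: [-3.141, 0.0, 2.922]
contact_force: [-0.2, 0.2, 0.7]
grip_width: 0.6
finger_force: 0.0
```

```bash
python3 - <<'E'
from h import *
o=st(); print(S(o['tool_pos'])); 
for n in('top','scene'):
    im,d=grab(n,n[0]+'7'); vv,uu=np.where(d>0); P=pts(n,uu,vv,d[vv,uu]); Q=S(P)
    m=(abs(Q[:,2]-60)<8)&(Q[:,0]<-38)&(Q[:,0]>-175)&(abs(Q[:,1]-119)<45)
    print(n,m.sum(),np.percentile(Q[m],[1,5,50,95,99],axis=0).round())
E
```

```text
{'time': np.float64(19.975), 'joint_positions': array([ 0.711,  0.751,  1.366, -0.   ,  1.025, -0.64 ]), 'tool_pos': array([439.326, 479.392,  63.079]), 'tcp_rot': array([-3.141,  0.   ,  2.922]), 'contact_force': array([-0.212,  0.195,  0.726]), 'grip_width': np.float64(0.563)}
[[-141.6037045   119.79378549   63.07871987]]
top 32 [[-51.  96.  53.]
 [-50.  96.  56.]
 [-43. 101.  61.]
 [-39. 112.  64.]
 [-38. 113.  64.]]
scene 301 [[-153.   94.   52.]
 [-153.   94.   53.]
 [-128.  103.   60.]
 [ -48.  132.   66.]
 [ -40.  135.   68.]]
```

Call:
step_arm(
  targets=[0,0.3,0,0,0,0,0,0,0.7,0,-0.3,0,0,0,0,0.9,0,-1,0,0,0,0,0.9,0,-1,0,0,0],
)

```text
time: 20.58
tool_pos: [351.2, 501.2, 167.9]
tcp_rot: [3.135, 0.004, 2.924]
contact_force: [0.4, -0.2, -0.3]
grip_width: 0.2
finger_force: 0.0
```

```bash
python3 - <<'E'
from h import *
o=st(); print(S(o['tool_pos'])); 
for n in('top','scene'):
    im,d=grab(n,n[0]+'8'); vv,uu=np.where(d>0); P=pts(n,uu,vv,d[vv,uu]); Q=S(P)
    m=(abs(Q[:,2]-60)<8)&(Q[:,0]<-38)&(Q[:,0]>-175)&(abs(Q[:,1]-119)<45)
    print(n,m.sum(),np.percentile(Q[m],[1,5,50,95,99],axis=0).round())
h,s,v=cv2.split(cv2.cvtColor(im,cv2.COLOR_BGR2HSV)); print()
m=((h>8)&(h<28)&(s<165)&(v>130)).astype(np.uint8)
# scene profile of chock top along its axis line at y=121,z=60
c=bot.camera_info('scene'); T=np.array(c['camera_from_world'])
K=np.array([[c['fx'],0,c['cx']],[0,c['fy'],c['cy']],[0,0,1.]])
w=np.array([W(x,121,60) for x in range(-180,-30,6)])
uv,_=cv2.projectPoints(w,cv2.Rodrigues(T[:3,:3])[0],T[:3,3],K,np.array([c['k1'],0,0,0,0.]))
for x,(a,b) in zip(range(-180,-30,6),uv[:,0]): a,b=int(round(a)),int(round(b)); print(x,(a,b),im[b,a],S(pts('scene',[a],[b],[d[b,a]])).round()[0])
E
```

```text
{'time': np.float64(20.575), 'joint_positions': array([ 0.834,  0.568,  1.397, -0.   ,  1.168, -0.519]), 'tool_pos': array([351.227, 501.159, 167.862]), 'tcp_rot': array([3.135, 0.004, 2.924]), 'contact_force': array([ 0.424, -0.21 , -0.253]), 'grip_width': np.float64(0.216)}
[[-232.33457831  121.58095657  167.8616931 ]]
top 850 [[-132.   96.   54.]
 [-128.   97.   56.]
 [ -86.  118.   60.]
 [ -43.  138.   65.]
 [ -39.  140.   67.]]
scene 606 [[-131.   94.   52.]
 [-130.   94.   54.]
 [ -94.  114.   60.]
 [ -44.  136.   62.]
 [ -39.  138.   63.]]

-180 (274, 320) [ 73 126 157] [-99. 150.   2.]
-174 (275, 318) [ 80 132 166] [-91. 150.   2.]
-168 (276, 317) [ 95 147 190] [-127.  136.   30.]
-162 (277, 315) [121 173 222] [-129.  132.   37.]
-156 (278, 313) [119 172 223] [-129.  130.   42.]
-150 (279, 311) [126 180 227] [-131.  127.   48.]
-144 (280, 310) [128 179 228] [-129.  126.   49.]
-138 (281, 308) [121 171 220] [-129.  123.   54.]
-132 (282, 306) [116 166 214] [-129.  121.   59.]
-126 (282, 305) [110 158 207] [-128.  121.   61.]
-120 (283, 303) [109 157 201] [-121.  121.   61.]
-114 (284, 302) [108 155 200] [-115.  121.   60.]
-108 (285, 300) [109 153 199] [-109.  120.   61.]
-102 (286, 299) [107 152 199] [-106.  119.   62.]
-96 (287, 297) [107 152 200] [-96. 120.  60.]
-90 (287, 295) [109 154 199] [-87. 123.  59.]
-84 (288, 294) [104 149 194] [-84. 122.  60.]
-78 (289, 292) [111 155 200] [-79. 121.  62.]
-72 (290, 291) [111 156 203] [-73. 120.  61.]
-66 (291, 290) [112 157 205] [-68. 120.  60.]
-60 (291, 288) [111 158 205] [-61. 121.  61.]
-54 (292, 287) [114 160 206] [-57. 120.  61.]
-48 (293, 285) [112 159 204] [-47. 121.  60.]
-42 (294, 284) [112 157 204] [-42. 120.  60.]
-36 (294, 283) [112 159 205] [-37. 122.  59.]
```

The chock centre is at stand (-46, 120), as wanted. Next is the pawl lever.

```bash
python3 - <<'E'
from h import *
plan([(W(-230,20,310),2.3),(W(-150,-111,320),1.348),(W(3,-111,310),1.348),(W(3,-111,231),1.348)])
E
```

```text
[np.float64(-0.013), np.float64(-0.686), np.float64(-1.0)] [np.float64(0.0), np.float64(0.0), np.float64(0.55)] rows>= 3 -> [337. 432. 265.] 2.491
   [np.float64(-0.136), np.float64(-0.281), np.float64(-0.455)] [np.float64(0.0), np.float64(0.0), np.float64(0.24)] rows>= 2 -> [331. 402. 310.] 2.303
   [np.float64(-1.0), np.float64(-0.43), np.float64(-0.072)] [np.float64(0.0), np.float64(-0.0), np.float64(0.86)] rows>= 4 -> [366. 298. 317.] 1.627
   [np.float64(-0.431), np.float64(0.119), np.float64(-0.03)] [np.float64(0.0), np.float64(-0.0), np.float64(0.36)] rows>= 2 -> [380. 256. 320.] 1.344
   [np.float64(0.004), np.float64(1.0), np.float64(0.067)] [np.float64(0.0), np.float64(-0.0), np.float64(-0.0)] rows>= 2 -> [478. 234. 313.] 1.344
   [np.float64(0.002), np.float64(0.53), np.float64(0.036)] [np.float64(0.0), np.float64(-0.0), np.float64(-0.0)] rows>= 1 -> [529. 222. 310.] 1.344
   [np.float64(-0.002), np.float64(-0.002), np.float64(0.79)] [np.float64(0.0), np.float64(-0.0), np.float64(-0.0)] rows>= 2 -> [529. 222. 231.] 1.344
```

Call:
step_arm(
  targets=[0.65,0,-0.69,-1,0,0,0.55,0.65,0,-0.69,-1,0,0,0.55,0.65,0,-0.69,-1,0,0,0.55,0.65,0,-0.69,-1,0,0,0.55],
)

```text
time: 21.18
tool_pos: [336.4, 431.0, 261.9]
tcp_rot: [-3.14, -0.0, 2.49]
contact_force: [0.4, -0.7, -0.3]
grip_width: 35.6
finger_force: 0.0
```

Call:
step_arm(
  targets=[0.65,-0.14,-0.28,-0.45,0,0,0.24,0.65,-0.14,-0.28,-0.45,0,0,0.24,0.65,-0.14,-0.28,-0.45,0,0,0.24],
)

```text
time: 21.55
tool_pos: [330.3, 401.0, 306.5]
tcp_rot: [-3.139, 0.0, 2.304]
contact_force: [-0.2, -0.8, 0.3]
grip_width: 59.2
finger_force: 0.0
```

Call:
step_arm(
  targets=[0.65,-1,-0.43,-0.07,0,0,0.86,0.65,-1,-0.43,-0.07,0,0,0.86,0.65,-1,-0.43,-0.07,0,0,0.86,0.65,-1,-0.43,-0.07,0,0,0.86,0.65,-1,-0.43,-0.07,0,0,0.86],
)

```text
time: 22.18
tool_pos: [364.9, 297.9, 313.5]
tcp_rot: [-3.139, 0.001, 1.629]
contact_force: [-1.1, -0.2, -0.1]
grip_width: 59.6
finger_force: 0.0
```

Call:
step_arm(
  targets=[0.65,-0.43,0.12,-0.03,0,0,0.36,0.65,-0.43,0.12,-0.03,0,0,0.36,0.65,-0.43,0.12,-0.03,0,0,0.36,0.65,-0.43,0.12,-0.03,0,0,0.36],
)

```text
time: 22.68
tool_pos: [379.2, 256.0, 317.6]
tcp_rot: [-3.141, 0.001, 1.348]
contact_force: [-0.9, -0.1, -0.3]
grip_width: 59.7
finger_force: 0.0
```

```bash
cat >> h.py <<'E'
def look(f):
    im,d=grab('scene',f); h,s,v=cv2.split(cv2.cvtColor(im,cv2.COLOR_BGR2HSV)); vv,uu=np.where(d>0); Q=S(pts('scene',uu,vv,d[vv,uu]))
    red=(((h<6)|(h>174))&(s>170)&(v>90))[vv,uu]; dk=(v<70)[vv,uu]
    m=red&(abs(Q[:,0])<30)&(abs(Q[:,1]+100)<60)&(Q[:,2]>190); print('grip',m.sum(),np.median(Q[m],0).round(1) if m.sum() else '')
    m=dk&(abs(Q[:,0])<60)&(abs(Q[:,1])<20)&(Q[:,2]>240)&(Q[:,2]<360); print('handle',m.sum(),np.median(Q[m],0).round(1) if m.sum() else '',np.percentile(Q[m][:,2],[3,97]) if m.sum() else '')
    return im,d,Q
E
python3 - <<'E'
from h import *
o=st(); print(S(o['tool_pos'])); look('s9'); plan([(W(3,-111,310),1.348),(W(3,-111,231),1.348)])
E
```

```text
{'time': np.float64(22.675), 'joint_positions': array([ 0.426,  0.17 ,  1.574, -0.   ,  1.399,  0.649]), 'tool_pos': array([379.181, 256.01 , 317.585]), 'tcp_rot': array([-3.141e+00,  1.000e-03,  1.348e+00]), 'contact_force': array([-0.915, -0.06 , -0.292]), 'grip_width': np.float64(59.698)}
[[-150.96585271 -111.35301998  317.58477942]]
grip 68 [  -2.1 -129.9  228.7]
handle 95 [-30.1  -5.6 341.2] [333.13421627 345.86560352]
   [np.float64(0.003), np.float64(1.0), np.float64(0.049)] [np.float64(-0.0), np.float64(0.0), np.float64(-0.0)] rows>= 2 -> [477. 234. 313.] 1.347
   [np.float64(0.002), np.float64(0.54), np.float64(0.027)] [np.float64(-0.0), np.float64(0.0), np.float64(-0.0)] rows>= 1 -> [529. 222. 310.] 1.347
   [np.float64(0.001), np.float64(0.0), np.float64(0.79)] [np.float64(-0.0), np.float64(0.0), np.float64(-0.0)] rows>= 2 -> [529. 222. 231.] 1.347
```

Call:
step_arm(
  targets=[0.65,0,0.5,0.02,0,0,0,0.65,0,1,0.05,0,0,0,0.65,0,1,0.05,0,0,0],
)

```text
time: 23.1
tool_pos: [478.9, 232.4, 311.6]
tcp_rot: [-3.14, 0.001, 1.344]
contact_force: [-0.4, -0.4, -0.4]
grip_width: 59.8
finger_force: 0.0
```

Call:
step_arm(
  targets=[0.65,0,0.55,0,0,0,0,0.65,0,0.55,0,0,0,0,0.65,0,0.55,0.3,0,0,0,0.65,0,0.55,0.6,0,0,0,0.65,0,0.55,0.82,0,0,0,0.65,0,0.55,0.82,0,0,0],
)

```text
time: 23.85
tool_pos: [528.4, 221.2, 230.0]
tcp_rot: [-3.138, 0.002, 1.346]
contact_force: [-0.4, 0.5, 0.5]
grip_width: 59.2
finger_force: 0.0
```

Call:
step_arm(
  targets=[0,0,0,0,0,0,0,0,0,0,0,0,0,0,0,0,0,0,0,0,0,0,0,0,0,0,0,0,0,0,0,0,0,0,0,0,0,0,0,0,0,0],
)

```text
time: 24.6
tool_pos: [530.8, 220.6, 231.4]
tcp_rot: [3.141, -0.0, 1.344]
contact_force: [1.7, -1.2, 0.5]
grip_width: 18.1
finger_force: 30.0
```

Gripped (18 mm). I lift along the arc and hold.

Call:
step_arm(
  targets=[0,0.03,0,-0.045,0,0,0,0,0.06,0,-0.09,0,0,0,0,0.09,0,-0.13,0,0,0,0,0.13,0,-0.17,0,0,0,0,0.16,0,-0.2,0,0,0,0,0.2,0,-0.24,0,0,0,0,0.24,0,-0.28,0,0,0,0,0.24,0,-0.28,0,0,0],
)

```text
time: 25.6
tool_pos: [536.2, 244.5, 259.2]
tcp_rot: [3.141, -0.0, 1.344]
contact_force: [4.6, -1.4, -5.2]
grip_width: 18.1
finger_force: 30.0
```

Call:
step_arm(
  targets=[0,0,0,0,0,0,0,0,0,0,0,0,0,0,0,0,0,0,0,0,0,0,0,0,0,0,0,0,0,0,0,0,0,0,0,0,0,0,0,0,0,0,0,0,0,0,0,0,0,0,0,0,0,0,0,0,0,0,0,0,0,0,0,0,0,0,0,0,0,0,0,0,0,0,0,0,0,0,0,0,0,0,0,0,0,0,0,0,0,0,0,0,0,0,0,0,0,0,0,0,0,0,0,0,0,0,0,0,0,0,0,0,0,0,0,0,0,0,0,0,0,0,0,0,0,0,0,0,0,0,0,0,0,0,0,0,0,0,0,0],
)

```text
time: 28.1
tool_pos: [536.1, 244.3, 259.0]
tcp_rot: [3.141, 0.0, 1.344]
contact_force: [4.3, -1.4, -5.0]
grip_width: 18.0
finger_force: 30.0
```

```bash
python3 - <<'E'
from h import *
o=st(); print(S(o['tool_pos'])); look('s10')
E
```

```text
{'time': np.float64(28.1), 'joint_positions': array([ 0.298,  0.456,  1.327, -0.   ,  1.358,  0.525]), 'tool_pos': array([536.088, 244.28 , 259.05 ]), 'tcp_rot': array([3.141, 0.   , 1.344]), 'contact_force': array([ 4.302, -1.388, -4.963]), 'grip_width': np.float64(17.953)}
[[  4.66061606 -88.16572166 259.04968849]]
grip 74 [  -2.8 -102.7  255.2]
handle 2 [-40.   -3.1 266.2] [265.40457883 266.98997172]
```

Call:
step_arm(
  targets=[0,0,0,0,0,0,0,0,0,0,0,0,0,0,0,0,0,0,0,0,0,0,0,0,0,0,0,0,0,-0.04,0,0.04,0,0,0,0,-0.08,0,0.08,0,0,0,0,-0.11,0,0.11,0,0,0,0,-0.15,0,0.15,0,0,0,0,-0.18,0,0.19,0,0,0,0,-0.21,0,0.235,0,0,0,0,-0.24,0,0.28,0,0,0,0,-0.24,0,0.28,0,0,0],
)

```text
time: 29.65
tool_pos: [530.8, 220.8, 231.8]
tcp_rot: [3.14, -0.001, 1.343]
contact_force: [4.4, -0.5, 1.6]
grip_width: 18.0
finger_force: 30.0
```

Call:
step_arm(
  targets=[0.65,0,0,0,0,0,0,0.65,0,0,0,0,0,0,0.65,0,0,0,0,0,0,0.65,0,0,0,0,0,0,0.65,0,0,0,0,0,0,0.65,0,0,-0.4,0,0,0,0.65,0,0,-0.9,0,0,0,0.65,0,0,-0.9,0,0,0],
)

```text
time: 30.65
tool_pos: [531.8, 221.1, 325.6]
tcp_rot: [3.134, -0.004, 1.344]
contact_force: [-0.1, -0.3, -0.1]
grip_width: 59.6
finger_force: 0.0
```

Call:
step_arm(
  targets=[0.65,-0.3,-0.5,0,0,0,0,0.65,-0.6,-1,0,0,0,0,0.65,-0.6,-1,0,0,0,0],
)

```text
time: 31.02
tool_pos: [415.5, 183.9, 320.3]
tcp_rot: [-3.138, 0.002, 1.344]
contact_force: [0.1, -0.1, -0.1]
grip_width: 59.4
finger_force: 0.0
```

Call:
step_arm(
  targets=[0.65,-0.5,-0.4,0,0,0,0,0.65,-1,-0.4,0,0,0,0,0.65,-1,-0.4,0,0,0,0,0.65,-1,-0.4,0,0,0,0],
)

```text
time: 31.52
tool_pos: [358.8, 96.5, 321.2]
tcp_rot: [3.141, -0.0, 1.343]
contact_force: [-0.7, 0.5, 0.6]
grip_width: 59.8
finger_force: 0.0
```

```bash
python3 - <<'E'
from h import *
o=st(); print(S(o['tool_pos']))
def rep(n,im,d):
    h,s,v=cv2.split(cv2.cvtColor(im,cv2.COLOR_BGR2HSV)); vv,uu=np.where(d>0); Q=S(pts(n,uu,vv,d[vv,uu]))
    red=(((h<6)|(h>174))&(s>170)&(v>90))[vv,uu]; dk=(v<70)[vv,uu]
    m=red&(abs(Q[:,0])<30)&(abs(Q[:,1]+100)<60)&(Q[:,2]>190); print(n,'grip',m.sum(),np.median(Q[m],0).round(1))
    m=dk&(abs(Q[:,0])<60)&(abs(Q[:,1])<25)&(Q[:,2]>240)&(Q[:,2]<360); print(n,'handle',m.sum(),np.median(Q[m],0).round(1) if m.any() else '')
    return Q
for n in('scene','top'):
    im=cv2.imread(f'pics/{n}0.png'); Q=rep(n,im,np.load(f'pics/{n}0.npz')['d'])
    im,d=grab(n,n+'E'); Q=rep(n,im,d)
    m=(abs(Q[:,2]-60)<8)&(Q[:,0]<-38)&(Q[:,0]>-175)&(abs(Q[:,1]-119)<45)
    print(n,'chock',m.sum(),np.percentile(Q[m],[1,5,50,95,99],axis=0).round(1))
for y in range(20,280,10):
    m=(abs(Q[:,1]-y)<5)&(Q[:,2]>75)&(abs(Q[:,0])<65)
    if m.sum()>5: print(y,m.sum(),np.percentile(Q[m][:,0],[2,98]).round(),np.percentile(Q[m][:,2],[50,98]).round())
E
```

```text
{'time': np.float64(31.525), 'joint_positions': array([ 0.055, -0.003,  1.757,  0.   ,  1.387,  0.283]), 'tool_pos': array([358.791,  96.506, 321.159]), 'tcp_rot': array([ 3.141, -0.   ,  1.343]), 'contact_force': array([-0.725,  0.522,  0.577]), 'grip_width': np.float64(59.754)}
[[-135.65144995 -271.42419045  321.15909367]]
scene grip 219 [  -1.5 -111.9  229.3]
scene handle 5 [-28.7  -9.  269.7]
scene grip 220 [  -1.4 -112.   229.1]
scene handle 0 
scene chock 609 [[-130.8   93.5   52.6]
 [-129.6   94.3   54.1]
 [ -92.7  114.4   60.1]
 [ -43.3  135.6   61.7]
 [ -38.8  137.7   62.4]]
top grip 210 [   0.8 -110.3  233.9]
top handle 472 [1.000e-01 6.000e-01 2.725e+02]
top grip 213 [   0.5 -110.7  233.4]
top handle 469 [ -0.6   0.6 272.4]
top chock 849 [[-131.5   95.6   53.3]
 [-127.4   97.1   55.5]
 [ -85.3  117.4   60.4]
 [ -43.1  138.    65. ]
 [ -39.2  139.8   66.7]]
20 42 [-16.  20.] [178. 186.]
40 21 [-13.   8.] [112. 118.]
50 49 [-12.   8.] [112. 117.]
60 50 [-13.   9.] [112. 118.]
70 51 [-12.   9.] [111. 118.]
80 86 [-23.  19.] [117. 128.]
90 111 [-28.  24.] [122. 134.]
100 149 [-32.  27.] [132. 140.]
110 171 [-33.  31.] [140. 153.]
120 159 [-36.  32.] [143. 153.]
130 161 [-33.  30.] [142. 148.]
140 169 [-35.  31.] [143. 152.]
150 154 [-35.  31.] [144. 153.]
160 161 [-33.  31.] [143. 148.]
170 171 [-35.  33.] [142. 152.]
180 143 [-32.  31.] [141. 151.]
190 211 [-46.  48.] [137. 150.]
200 226 [-47.  48.] [140. 154.]
210 228 [-47.  48.] [142. 154.]
220 230 [-47.  49.] [144. 155.]
230 248 [-49.  50.] [146. 157.]
240 295 [-56.  55.] [150. 164.]
250 102 [-56.  52.] [154. 164.]
```

Rail, handle and pawl are back at their starting heights, the casing top is level at about 143 mm, and the chock has stayed put under the pad. I hand the job in.

```bash
python3 -c "
from plant import bot
print(bot.close_job())"
```

```text
the job is handed in; nothing more can be done
None
```

The job is handed in, but I was given no verdict. By the last camera measurements, the casing rests level on the chock (its centre about 48 mm from the middle of the pad), the rail is home, the pawl has sprung back and the robot is clear. I did not measure the tin or bearing again, but no move went near them.

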